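# Lay out the stripped regulator parts on their outlines

## Robot

A 6-joint arm with a two-finger parallel gripper is mounted at the origin on the work surface. World frame = base frame: x ahead of the robot, y to its left, z up, the work surface at z = 0. Lengths are in m, angles in degrees, forces in N, time in s.
With the tool pointing down it reaches from about 0.3 to 1 m from the base axis. Payload 5.1 kg.
Tool frame: the origin (TCP) lies midway between the tips of the shut fingers; the grasp point (between the pads) lies 19 mm behind it; z points along the fingers, y is the line along which they close (so a half turn about z gives the same grasp; the last joint's range is limited). The gripper opens to 95 mm and grips with 3 to 60 N. Pads are 20 mm wide; open, the fingers measure 119 mm over their backs; the gripper's body (75 mm by 180 mm) begins 59 mm behind the grasp point.
Start: joints at [-71.138, 7.093, 94.555, -0, 78.352, -4.733], TCP at [0.26, -0.596, 0.215] pointing down, gripper open.
Joint ranges: [-149.61, 149.61], [-58.7, 133.49], [1.44, 155.28], [-77.14, 257.14], [18.33, 153.61], [-166.67, 166.67]. Speed limits (degrees/s): [147.25, 147.25, 180, 180, 180, 180].

## Interface

Orientations are given as a 3x3 rotation matrix whose columns are the frame's x, y, z axes.
In Python, from bench import get_obs, get_image, get_calibration, close_job gives the robot as it stands.
- The arm moves only by the tool carry_out, never from a script. Its argument "motion" is a list of rows, each a list of 2 entries, a list of its own where there are three numbers: the shift along the world's x, y, z in m, then the turn, a rotation vector about the world's x, y, z in degrees. A call has 1 to 20 rows; each row shifts and turns the commanded pose from where the row before left it; what a row does not reach is not made up. A row lasts 1/8 s, in which the tool goes at most 62.5 mm and 10.7 degrees, less where a joint would pass 70% of its speed; a pose out of reach is approached as far as the arm can. A call with a gripper value outside its range is refused whole. "claw" is the opening, from 0 (shut) to 1 (fully open), set as the call begins (left out, the last holds). The fingers move at their own pace and stop on an object; the grip force is fixed at half the most. Time passes only in rows, so rows that do not move let the fingers close. It gives the time, the measured TCP pose, the force, the opening and the grip force at its end, in the units of the state.
- get_obs(): the state, without advancing time (a new reading comes with each control period).
- get_image(name): name is "scene" or "top"; returns the picture (420x560x3 uint8, red, green, blue); there is no depth.
- get_calibration(name): a dict with "fx", "fy", "cx", "cy" (pixels), "k1" (the pictures are not rectified: a ray, as slopes to the right and down, at radius r is drawn at 1 + k1 r^2 times it, then the intrinsics apply), "xyz" and "attitude" of the camera in the world. Camera axes: x right, y up, looking along -z (the intrinsics and any distortion apply to the point x, -y, -z); pixel columns grow to the right and rows downward; lengths in m; the calibration is good to about 2 mm. A picture is of the moment at which its call begins. get_calibration takes no time and is no camera call.
- close_job(): hands the job in; it is judged then, once.
The state is a dict: "t": time; "joint_pos": joint angles; "qvel": joint speeds; "joint_torque": joint torques, N m; "tool_pos": TCP position; "eef_rot": TCP orientation; "ft_force": force on the tool from outside, world axes, zero at the start; "torque": the same for the moment, N m; "grip_width": finger opening in m; "finger_force": force on a finger pad.
Only numpy, scipy, OpenCV 4.12 (cv2) and the standard library are available. Lean on these libraries where they do the work, as an engineer would, in place of code of your own. Each camera call takes 0.05 s, during which the arm holds its last target. There are 200 camera calls.

## Task

Set the four regulator parts from the teardown - the cast iron bonnet, the brass union nut, the chrome retaining ring and the red test cap - each flat, right way up and centred on the tile with its own outline in the layout tray, with the bonnet's two lugs and the cap's grip bar lying along their outlines. Put the parts down rather than dropping them, and leave the brass orifice and the small tin that stand near them where they are.

Things in the scene. Friction and masses are not known exactly. Their poses are not given: they have to be found in the camera images.
- bonnet: Dark cast iron regulator bonnet, 0.75 kg, on its flange: 84 mm round flange 12 mm thick with a round-ended lug at either end, 112 mm long in all; cone from 68 mm wide at the flange to 44 mm at z = 36 mm; above it a plain round neck 40 mm across, z = 36 to 62 mm (top): grip there, from any side. Origin: centre of the underside. z up, x along the lugs (both ends alike).
- nut: Brass meter union nut, 0.28 kg, lying flat: hexagon 55 mm across flats (63.5 over corners), 26 mm high, a round collar 51 mm across on top up to z = 31 mm, 40 mm bore. Grip across two flats. Origin: centre of the underside. z up; flats face +x and every 60 degrees from it.
- ring: Bright chromed retaining ring, 60 g, lying flat: full ring without a gap, 64 mm outside, 50 mm inside, 7 mm thick. Grip across its outside with the fingertips near the bench. Origin: centre of the underside. z up; its turn does not matter.
- cap: Red plastic test cap, 60 g: round ribbed body 52 mm across, 22 mm high, with a straight grip bar across its top (72 mm long, 12 mm wide, z = 22 to 36 mm, overhanging both sides by 10 mm). Grip the bar across its 12 mm, fingertips just above z = 22 mm. Origin: centre of the underside. z up, x along the bar (both ends alike).
- bonnet_tile: Tile with the bonnet's outline: solid white disc 84 mm across with a round-ended lug at either end, 112 mm long in all. x along the lugs. Black rubber, 130 x 130 x 6 mm, one of four edge to edge in a fixed aluminium tray (272 mm square, lip 12 mm high). Origin: centre of the underside, 2 mm above the bench; top at z = 6 mm; outline centred. z up.
- nut_tile: Tile with the nut's outline: white hexagon band 55 mm across flats. Any turn of the nut will do. Black rubber, 130 x 130 x 6 mm, one of four edge to edge in a fixed aluminium tray (272 mm square, lip 12 mm high). Origin: centre of the underside, 2 mm above the bench; top at z = 6 mm; outline centred. z up.
- ring_tile: Tile with the ring's outline: thin white circle band, 64 mm outside, 50 mm inside. Black rubber, 130 x 130 x 6 mm, one of four edge to edge in a fixed aluminium tray (272 mm square, lip 12 mm high). Origin: centre of the underside, 2 mm above the bench; top at z = 6 mm; outline centred. z up.
- cap_tile: Tile with the cap's outline: solid white 50 mm disc with a bar 12 mm wide, 72 mm long, showing as a tab at either side. x along the bar. Black rubber, 130 x 130 x 6 mm, one of four edge to edge in a fixed aluminium tray (272 mm square, lip 12 mm high). Origin: centre of the underside, 2 mm above the bench; top at z = 6 mm; outline centred. z up.
- orifice: Bystander, to be left alone: small brass regulator orifice, hexagon foot 26 mm across flats, round spigot 18 mm across, 30 mm high in all, standing among the parts. Origin: centre of the underside.
- tin: Bystander, to be left alone: small round tin of jointing compound with a grey lid, 57 mm across, 44 mm high, standing on the robot's side of the parts. Origin: centre of the underside.

How it is judged (in metres and radians):
At the end, for the whole second after the job is handed in: Each part lies on the tile with its own outline: centres within 10 mm, resting on the tile (within 5 mm of its top), level within 0.1 rad, at rest; the bonnet's lugs and the cap's bar within 0.3 rad of their outlines, either way round (horizontal distance between bonnet and bonnet_tile below 0.01 m and z of bonnet in the frame of bonnet_tile between 0.003 and 0.011 m and angle between each of bonnet, nut, ring, cap's own z axis and vertical below 0.1 rad and linear speed of each of bonnet, nut, ring, cap below 0.02 m/s and angle between the x axis of bonnet and the x axis of bonnet_tile, either way round below 0.3 rad and horizontal distance between nut and nut_tile below 0.01 m and z of nut in the frame of nut_tile between 0.003 and 0.011 m and horizontal distance between ring and ring_tile below 0.01 m and z of ring in the frame of ring_tile between 0.003 and 0.011 m and horizontal distance between cap and cap_tile below 0.01 m and z of cap in the frame of cap_tile between 0.003 and 0.011 m and angle between the x axis of cap and the x axis of cap_tile, either way round below 0.3 rad); the robot touches nothing.
It fails at once if a part falls freely (faster than 0.5 m/s while no finger touches it) ((contact force between the fingers and bonnet below 0.02 N and linear speed of bonnet above 0.5 m/s) or (contact force between the fingers and nut below 0.02 N and linear speed of nut above 0.5 m/s) or (contact force between the fingers and ring below 0.02 N and linear speed of ring above 0.5 m/s) or (contact force between the fingers and cap below 0.02 N and linear speed of cap above 0.5 m/s)).
It fails at once if the brass orifice or the tin is shifted more than 30 mm or tipped over (distance of any of orifice, tin from where it was at the start of the episode above 0.03 m or angle between any of orifice, tin's own z axis and vertical above 0.6 rad).
It also fails if it takes over 109 s, if anything falls off the work surface, if the arm or the gripper's body presses on something with over 40 N, if the wrist force passes 120 N, or if a joint passes its speed limit or range.

## Working session

There is one attempt and no reset: what is moved stays moved. The work goes in short steps, Python scripts to look and compute and a tool call to move; the robot and the scene stay as the last step left them, time stands still between calls to the robot, and variables do not carry over. Pictures are saved under pics/ and viewed, at most 14 in all, crops included, and the job is handed in when it is done.

Besides the shell and the picture viewer there is one more tool, called after ">>>" by a JSON object that holds its "api" and its "payload", one argument or row to a line. carry_out: Moves the arm, as the interface text tells. Its arguments: {"type":"object","properties":{"motion":{"type":"array"},"claw":{"type":"number"}},"required":["motion"]}

```bash
mkdir -p pics; ls
python3 - <<'E'
from bench import *
import cv2
for n in("top","scene"):
    im=get_image(n); cv2.imwrite(f"pics/{n}0.png",im[:,:,::-1]); print(n,get_calibration(n))
o=get_obs(); print({k:o[k] for k in("t","tool_pos","eef_rot","grip_width")})
E
```

```text
pics
top {'fx': 534.7408420951085, 'fy': 534.7408420951085, 'cx': 274.09851179635115, 'cy': 216.92616539744594, 'k1': -0.172529142582538, 'xyz': array([0.38544767, 0.00395875, 1.16612536]), 'attitude': array([[-0.0138872 ,  0.99493778, -0.09952869],
       [-0.99987185, -0.01461067, -0.00654371],
       [-0.00796477,  0.09942506,  0.99501318]])}
scene {'fx': 423.72225577482806, 'fy': 423.72225577482806, 'cx': 279.7795767703518, 'cy': 212.9686444988563, 'k1': -0.07908878082010863, 'xyz': array([0.90754938, 0.24701419, 0.74273292]), 'attitude': array([[-0.52695834, -0.70993332,  0.46723611],
       [ 0.8498686 , -0.43616718,  0.2957728 ],
       [-0.00618591,  0.55294924,  0.83319198]])}
{'t': 0.1, 'tool_pos': array([ 0.25994481, -0.59512703,  0.21347067]), 'eef_rot': array([[ 9.16420333e-01,  4.00216693e-01, -6.10369712e-04],
       [ 4.00217121e-01, -9.16418526e-01,  1.82799781e-03],
       [ 1.72241128e-04, -1.91949477e-03, -9.99998143e-01]]), 'grip_width': 0.09511102738518276}
```

View pics/top0.png

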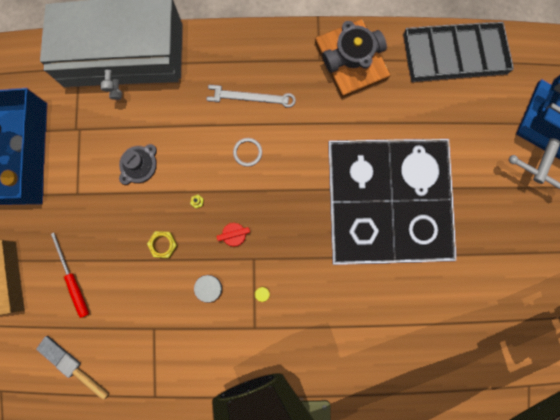

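View pics/scene0.png

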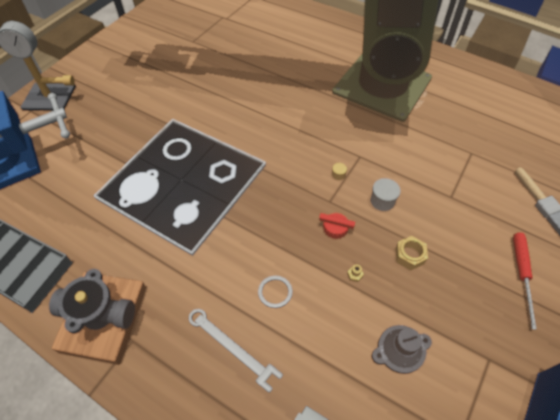

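The top view shows the bonnet at (138,163), ring (247,152), nut (162,244), cap (233,235), orifice (197,201) and tin (207,289). The tray tiles are bonnet (420,170), cap (361,171), nut (364,231) and ring (423,230). The scene view confirms the same layout.

```bash
cat > h.py <<'E'
import numpy as np, cv2
from bench import *
def cam(n):
    c=get_calibration(n); return c
def toworld(n,px,z):
    c=cam(n); px=np.asarray(px,float).reshape(-1,1,2)
    K=np.array([[c['fx'],0,c['cx']],[0,c['fy'],c['cy']],[0,0,1]])
    # distortion dist = 1+k1 r^2
    u=cv2.undistortPointsIter(px,K,np.array([c['k1'],0,0,0.]),None,None,(3,50,1e-9)).reshape(-1,2)
    d=np.c_[u[:,0],-u[:,1],-np.ones(len(u))]@np.array(c['attitude']).T
    o=np.array(c['xyz']); s=(z-o[2])/d[:,2]
    return (o+d*s[:,None])[:,:2]
def hull_c(P):
    h=cv2.convexHull((P*1e4).astype(np.float32)); m=cv2.moments(h)
    r=cv2.minAreaRect(h); 
    return np.round([m['m10']/m['m00']/10,m['m01']/m['m00']/10],1), [round(x/10,1) for x in r[1]], round(r[2],1), np.round(np.array(cv2.fitEllipse(h)[0])/10,1)
def blobs(m,box,amin=20):
    x0,y0,x1,y1=box; mm=np.zeros_like(m); mm[y0:y1,x0:x1]=m[y0:y1,x0:x1]
    cs,_=cv2.findContours(mm,cv2.RETR_EXTERNAL,cv2.CHAIN_APPROX_NONE)
    return [c.reshape(-1,2).astype(float) for c in sorted(cs,key=cv2.contourArea,reverse=True) if cv2.contourArea(c)>amin]
def masks(im):
    hsv=cv2.cvtColor(im,cv2.COLOR_RGB2HSV); H,S,V=[hsv[:,:,i].astype(int) for i in range(3)]
    f=lambda b:(b*255).astype(np.uint8)
    return dict(white=f((S<50)&(V>150)),red=f(((H<5)|(H>172))&(S>170)&(V>90)),yel=f((H>20)&(H<36)&(S>110)&(V>70)),dark=f((S<70)&(V<170)),grey=f((S<70)&(V>110)))
E
python3 - <<'E'
from h import *
B={'top':{'bonnet':('dark',(112,138,165,192),.006),'nut':('yel',(140,222,182,265),.013),'orifice':('yel',(186,190,208,212),.015),'ring':('grey',(228,132,268,172),.0035),'cap':('red',(212,215,256,255),.02),'tin':('grey',(190,270,226,306),.022),
 't_bonnet':('white',(398,146,446,198),.008),'t_cap':('white',(342,150,382,194),.008),'t_nut':('white',(342,210,385,250),.008),'t_ring':('white',(402,208,446,250),.008)},
'scene':{'bonnet':('dark',(365,318,440,378),.006),'nut':('yel',(390,228,435,270),.013),'orifice':('yel',(345,260,370,284),.015),'ring':('grey',(252,270,298,312),.0035),'cap':('red',(312,205,362,242),.02),'tin':('grey',(365,172,405,215),.022),
 't_bonnet':('white',(115,165,163,210),.008),'t_cap':('white',(168,195,204,230),.008),'t_nut':('white',(204,155,240,185),.008),'t_ring':('white',(160,135,193,163),.008)}}
for n in B:
    im=get_image(n); M=masks(im); vis=im.copy()
    for k,(m,b,z) in B[n].items():
        bl=blobs(M[m],b)
        if not bl: print(n,k,'none');continue
        print(n,k,len(bl),*hull_c(toworld(n,bl[0],z)))
        cv2.drawContours(vis,[bl[0].astype(np.int32)],-1,(0,255,255),1)
    c=dict(top=vis[125:310,105:275],scene=vis[165:385,245:445])[n]
    cv2.imwrite(f'pics/{n}1.png',cv2.resize(c[:,:,::-1],None,fx=2.7 if n=='scene' else 3.2,fy=2.7 if n=='scene' else 3.2,interpolation=cv2.INTER_CUBIC))
E
```

```text
top bonnet 1 [625.2 315.7] [84.3, 80.6] 1.4 [624.8 316.6]
top nut 1 [444.4 257.8] [59.1, 62.8] 55.8 [444.2 258.4]
top orifice 1 [537.9 180.3] [29.8, 28.3] 62.8 [537.9 180.4]
top ring 1 [648.4  69.4] [62.3, 61.3] 89.0 [648.7  69.5]
top cap 1 [463.9 100. ] [59.6, 48.6] 66.8 [463.8 100.1]
top tin 1 [348.9 156.6] [55.9, 55.5] 89.6 [348.7 156.8]
top t_bonnet 1 [ 601.5 -314.1] [87.7, 83.6] 43.5 [ 601.4 -314.2]
top t_cap 1 [ 599.6 -181.6] [49.5, 60.7] 54.8 [ 599.1 -181.5]
top t_nut 1 [ 467.7 -182.8] [59.4, 52.5] 89.0 [ 467.  -183.1]
top t_ring 1 [ 469.5 -315.1] [61.8, 61.8] 25.0 [ 469.3 -315.2]
scene bonnet 1 [623.2 315.2] [89.2, 82.6] 0.5 [623.1 315.3]
scene nut 1 [437.9 255.6] [55.3, 51.5] 21.2 [438.7 255.7]
scene orifice 1 [536.4 180.9] [20.8, 18.4] 2.6 [536. 181.]
scene ring 1 [646.5  68.7] [64.4, 63.9] 31.7 [646.8  68.8]
scene cap 1 [471.7 102. ] [35.3, 62.4] 14.1 [459.4  97.1]
scene tin 1 [332.9 152.2] [61.9, 57.6] 24.7 [332.7 152.3]
scene t_bonnet 1 [ 600.1 -313.6] [88.3, 86.7] 45.1 [ 600.6 -313.9]
scene t_cap 1 [ 599.6 -181.9] [59.7, 49.6] 38.0 [ 600.3 -182.3]
scene t_nut 1 [ 466.5 -182.8] [57.0, 61.2] 0.6 [ 466.3 -183.2]
scene t_ring 1 [ 468.3 -314.5] [62.5, 64.4] 30.9 [ 468.2 -314.7]
```

View pics/top1.png

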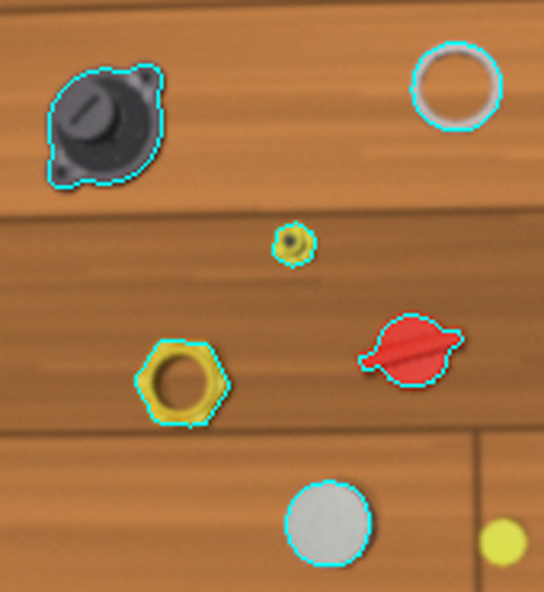

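View pics/scene1.png

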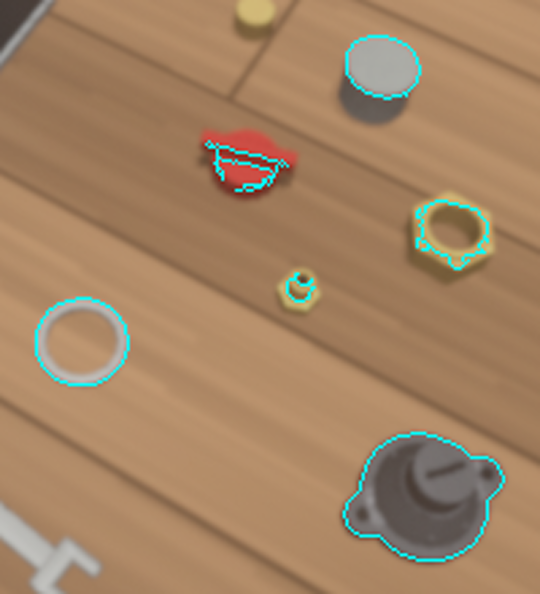

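The crops show clean contours on the top view for every part. The scene masks for the nut, cap and tin are partial, so I'll use the top view for those. Next I'll get the axis angles.

Run:
```python
from h import *
from scipy.spatial.distance import cdist
im=get_image('top');M=masks(im)
def tips(n,k,b,z,M=M):
    P=toworld(n,blobs(M[k],b)[0],z); D=cdist(P,P); i,j=np.unravel_index(D.argmax(),D.shape)
    d=P[i]-P[j]; print(n,k,z,'len',(D.max()*1e3).round(1),'mid',((P[i]+P[j])*500).round(1),'ang',np.degrees(np.arctan2(d[1],d[0])).round(1)%180)
    return P
tips('top','dark',(112,138,165,192),.006)
tips('top','red',(212,215,256,255),.029)
tips('top','white',(398,146,446,198),.008)
tips('top','white',(342,150,382,194),.008)
# nut
P=toworld('top',blobs(M['yel'],(140,222,182,265))[0],.026)
r=P-P.mean(0);
h=cv2.approxPolyDP(cv2.convexHull((P*1e4).astype(np.float32)),40,True).reshape(-1,2)/10
print(h.round(1)); e=np.diff(np.r_[h,h[:1]],axis=0); print(np.c_[np.degrees(np.arctan2(e[:,1],e[:,0]))%60,np.hypot(*e.T)].round(1))
# scene cap/nut looser
im=get_image('scene');hsv=cv2.cvtColor(im,cv2.COLOR_RGB2HSV)
H,S,V=[hsv[:,:,i].astype(int) for i in range(3)]
print('cap px',im[224,333],im[216,325],'nut px',hsv[262,412])
Ms=dict(red=(((H<6)|(H>170))&(S>140)).astype(np.uint8)*255,yel=((H>16)&(H<36)&(S>135)).astype(np.uint8)*255)
tips('scene','red',(312,205,362,242),.029,Ms)
print(hull_c(toworld('scene',blobs(Ms['yel'],(388,226,437,272))[0],.013)))
```

```text
top dark 0.006 len 109.3 mid [623.9 314.3] ang 139.0
top red 0.029 len 70.0 mid [462.8  99.7] ang 101.6
top white 0.008 len 109.4 mid [ 601.7 -314.4] ang 6.7
top white 0.008 len 70.5 mid [ 599.3 -181.5] ang 8.9
[[472.7 269.1]
 [447.  286.6]
 [421.  275.5]
 [416.4 238.3]
 [439.8 223. ]
 [465.8 234. ]]
[[25.8 31.1]
 [23.2 28.3]
 [22.9 37.5]
 [27.  28. ]
 [22.9 28.2]
 [18.9 35.8]]
cap px [172  65  55] [204  79  69] nut px [ 21 110 194]
scene red 0.029 len 70.1 mid [460.7  99.3] ang 103.8Traceback (most recent call last):
  File "<stdin>", line 23, in <module>
IndexError: list index out of range
```

>>> {"api": "carry_out", "payload": {
  "motion": [
    [[0.011, 0.05, -0.004], [0, 0, 0]],
    [[0.011, 0.05, -0.004], [0, 0, 0]],
    [[0.011, 0.05, -0.004], [0, 0, 0]],
    [[0.011, 0.05, -0.004], [0, 0, 0]],
    [[0.011, 0.05, -0.004], [0, 0, 0]],
    [[0.011, 0.05, -0.004], [0, 0, 0]],
    [[0.011, 0.05, -0.004], [0, 0, 0]],
    [[0.011, 0.05, -0.004], [0, 0, 0]],
    [[0.011, 0.05, -0.004], [0, 0, 0]],
    [[0.011, 0.05, -0.004], [0, 0, 0]],
    [[0.011, 0.05, -0.004], [0, 0, 0]],
    [[0.011, 0.05, -0.004], [0, 0, 0]],
    [[0.011, 0.05, -0.004], [0, 0, 0]],
    [[0.011, 0.05, -0.004], [0, 0, 0]],
    [[0.011, 0.05, -0.004], [0, 0, 0]],
    [[0.011, 0.05, -0.004], [0, 0, 0]],
    [[0.009, 0.05, -0.004], [0, 0, 0]],
    [[0, 0, 0], [0, 0, 0]],
    [[0, 0, 0], [0, 0, 0]]
  ],
  "claw": 1
}}

```text
t: 2.68
tool_pos: [0.4449, 0.254, 0.1464]
eef_rot: [[0.916, 0.401, -0.001], [0.401, -0.916, -0.001], [-0.001, 0.0, -1.0]]
ft_force: [-0.9, -1.3, -0.3]
grip_width: 0.0947
finger_force: 0.0
```

```bash
cat >> h.py <<'E'
def axis(P):
    q=(P*1e5).astype(np.float32).reshape(-1,1,2); m=cv2.moments(q)
    return round(np.degrees(.5*np.arctan2(2*m['mu11'],m['mu20']-m['mu02'])),1)
def pose():
    o=get_obs(); R=o['eef_rot']; print('t',o['t'],'tcp',(o['tool_pos']*1e3).round(1),'psi',np.degrees(np.arctan2(R[1,1],R[0,1])).round(2),'tilt',R[:2,2].round(4),'w',o['grip_width'].round(4),'ff',o['finger_force'],'F',o['ft_force'].round(1),'j',o['joint_pos'].round(0))
E
python3 - <<'E'
from h import *
pose()
im=cv2.imread('pics/top0.png')[:,:,::-1].copy();M=masks(im)
for n,k,b,z in(('bonnet','dark',(112,138,165,192),.006),('cap','red',(212,215,256,255),.025),('tb','white',(398,146,446,198),.008),('tc','white',(342,150,382,194),.008)):
    print(n,axis(toworld('top',blobs(M[k],b)[0],z)))
E
```

```text
Traceback (most recent call last):
  File "h.py", line 29, in pose
    o=get_obs(); R=o['eef_rot']; print('t',o['t'],'tcp',(o['tool_pos']*1e3).round(1),'psi',np.degrees(np.arctan2(R[1,1],R[0,1])).round(2),'tilt',R[:2,2].round(4),'w',o['grip_width'].round(4),'ff',o['finger_force'],'F',o['ft_force'].round(1),'j',o['joint_pos'].round(0))
                                                                                                                                                                      ^^^^^^^^^^^^^^^^^^^^^
AttributeError: 'float' object has no attribute 'round'
```

>>> {"api": "carry_out", "payload": {
  "motion": [
    [[-0.001, 0.003, -0.02], [0, 0, 0]],
    [[0, 0, -0.03], [0, 0, 0]],
    [[0, 0, -0.03], [0, 0, 0]],
    [[0, 0, -0.03], [0, 0, 0]],
    [[0, 0, -0.02], [0, 0, 0]],
    [[0, 0, -0.011], [0, 0, 0]],
    [[0, 0, 0], [0, 0, 0]]
  ]
}}

```text
t: 3.55
tool_pos: [0.4438, 0.2564, 0.0054]
eef_rot: [[0.917, 0.399, -0.001], [0.399, -0.917, -0.001], [-0.001, 0.0, -1.0]]
ft_force: [0.3, -0.3, 0.4]
grip_width: 0.0953
finger_force: 0.0
```

```bash
sed -i "s/o\['grip_width'\].round(4)/round(o['grip_width'],4)/" h.py
python3 - <<'E'
from h import *
pose()
im=cv2.imread('pics/top0.png')[:,:,::-1].copy();M=masks(im)
for n,k,b,z in(('bonnet','dark',(112,138,165,192),.006),('cap','red',(212,215,256,255),.025),('tb','white',(398,146,446,198),.008),('tc','white',(342,150,382,194),.008)):
    print(n,axis(toworld('top',blobs(M[k],b)[0],z)))
E
```

```text
t 3.55 tcp [443.8 256.4   5.4] psi -66.48 tilt [-0.001  -0.0005] w 0.0953 ff 0.0 F [ 0.3 -0.3  0.4] j [ 24.   3. 121.  -0.  56.  90.]
bonnet -42.3
cap -77.0
tb 0.3
tc 0.9
```

>>> {"api": "carry_out", "payload": {
  "motion": [
    [[0, 0, 0], [0, 0, 0]],
    [[0, 0, 0], [0, 0, 0]],
    [[0, 0, 0], [0, 0, 0]],
    [[0, 0, 0], [0, 0, 0]],
    [[0, 0, 0], [0, 0, 0]],
    [[0, 0, 0], [0, 0, 0]]
  ],
  "claw": 0.4
}}

```text
t: 4.3
tool_pos: [0.4443, 0.2571, 0.0059]
eef_rot: [[0.916, 0.4, 0.0], [0.4, -0.916, -0.001], [0.0, 0.001, -1.0]]
ft_force: [-0.2, -2.2, 2.3]
grip_width: 0.0556
finger_force: 29.6
```

>>> {"api": "carry_out", "payload": {
  "motion": [
    [[0, 0, 0.02], [0, 0, 0]],
    [[0, 0, 0.04], [0, 0, 0]],
    [[0, -0.01, 0.04], [0, 0, 0]],
    [[0, -0.03, 0.01], [0, 0, 0]],
    [[0.002, -0.04, 0], [0, 0, 0]],
    [[0.003, -0.04, 0], [0, 0, 0]],
    [[0.003, -0.04, 0], [0, 0, 0]],
    [[0.003, -0.04, 0], [0, 0, 0]],
    [[0.003, -0.04, 0], [0, 0, 0]],
    [[0.003, -0.04, 0], [0, 0, 0]],
    [[0.003, -0.04, 0], [0, 0, 0]],
    [[0.003, -0.04, 0], [0, 0, 0]],
    [[0, -0.04, 0], [0, 0, 0]],
    [[0, -0.03, 0], [0, 0, 0]],
    [[0, -0.01, 0], [0, 0, 0]],
    [[0, 0, 0], [0, 0, 0]],
    [[0, 0, 0], [0, 0, 0]]
  ]
}}

```text
t: 6.42
tool_pos: [0.4669, -0.1816, 0.1152]
eef_rot: [[0.916, 0.401, -0.001], [0.401, -0.916, 0.001], [-0.0, -0.001, -1.0]]
ft_force: [0.3, -0.3, -3.2]
grip_width: 0.055
finger_force: 29.6
```

>>> {"api": "carry_out", "payload": {
  "motion": [
    [[0, -0.001, -0.03], [0, 0, 0]],
    [[0, 0, -0.03], [0, 0, 0]],
    [[0, 0, -0.02], [0, 0, 0]],
    [[0, 0, -0.01], [0, 0, 0]],
    [[0, 0, -0.006], [0, 0, 0]],
    [[0, 0, -0.004], [0, 0, 0]],
    [[0, 0, 0], [0, 0, 0]],
    [[0, 0, 0], [0, 0, 0]]
  ]
}}

```text
t: 7.42
tool_pos: [0.4676, -0.1839, 0.0163]
eef_rot: [[0.916, 0.4, 0.001], [0.4, -0.916, -0.001], [0.001, 0.001, -1.0]]
ft_force: [0.8, -0.0, -3.3]
grip_width: 0.0549
finger_force: 29.6
```

>>> {"api": "carry_out", "payload": {
  "motion": [
    [[0, 0, -0.001], [0, 0, 0]],
    [[0, 0, -0.001], [0, 0, 0]],
    [[0, 0, 0], [0, 0, 0]]
  ]
}}

```text
t: 7.8
tool_pos: [0.4673, -0.1838, 0.0139]
eef_rot: [[0.916, 0.4, 0.0], [0.4, -0.916, -0.0], [0.0, 0.0, -1.0]]
ft_force: [0.4, -0.2, -2.0]
grip_width: 0.0551
finger_force: 29.6
```

>>> {"api": "carry_out", "payload": {
  "motion": [
    [[0, 0, -0.0005], [0, 0, 0]],
    [[0, 0, 0], [0, 0, 0]]
  ]
}}

```text
t: 8.05
tool_pos: [0.4673, -0.1838, 0.0138]
eef_rot: [[0.916, 0.4, -0.0], [0.4, -0.916, -0.0], [-0.0, 0.0, -1.0]]
ft_force: [-3.3, 0.7, 5.0]
grip_width: 0.0556
finger_force: 29.6
```

>>> {"api": "carry_out", "payload": {
  "motion": [
    [[0, 0, 0], [0, 0, 0]],
    [[0, 0, 0], [0, 0, 0]],
    [[0, 0, 0], [0, 0, 0]],
    [[0, 0, 0], [0, 0, 0]],
    [[0, 0, 0.01], [0, 0, 0]],
    [[0, 0, 0.03], [0, 0, 0]],
    [[0, 0, 0.04], [0, 0, 0]],
    [[0, 0, 0.02], [0, 0, 0]]
  ],
  "claw": 0.85
}}

```text
t: 9.05
tool_pos: [0.4685, -0.1844, 0.1166]
eef_rot: [[0.916, 0.4, 0.004], [0.4, -0.916, -0.002], [0.003, 0.004, -1.0]]
ft_force: [-0.3, 0.0, -0.5]
grip_width: 0.0808
finger_force: 0.0
```

>>> {"api": "carry_out", "payload": {
  "motion": [
    [[0.01, 0.013, 0], [0, 0, 0]],
    [[0.02, 0.03, 0], [0, 0, 0]],
    [[0.025, 0.035, 0], [0, 0, 0]],
    [[0.025, 0.035, 0], [0, 0, 0]],
    [[0.025, 0.035, 0], [0, 0, 0]],
    [[0.025, 0.035, 0], [0, 0, 0]],
    [[0.025, 0.035, -0.01], [0, 0, 0]],
    [[0.015, 0.025, -0.02], [0, 0, 0]],
    [[0.01, 0.01, -0.02], [0, 0, 0]],
    [[0, 0, 0], [0, 0, 0]],
    [[0, 0, 0], [0, 0, 0]]
  ],
  "claw": 1
}}

```text
t: 10.42
tool_pos: [0.6467, 0.0695, 0.0628]
eef_rot: [[0.916, 0.4, -0.001], [0.4, -0.916, -0.0], [-0.001, -0.0, -1.0]]
ft_force: [0.4, 0.4, -0.5]
grip_width: 0.095
finger_force: 0.0
```

>>> {"api": "carry_out", "payload": {
  "motion": [
    [[0.001, -0.001, -0.02], [0, 0, 0]],
    [[0, 0, -0.02], [0, 0, 0]],
    [[0, 0, -0.012], [0, 0, 0]],
    [[0, 0, -0.006], [0, 0, 0]],
    [[0, 0, 0], [0, 0, 0]],
    [[0, 0, 0], [0, 0, 0]]
  ]
}}

```text
t: 11.18
tool_pos: [0.6488, 0.0684, 0.0059]
eef_rot: [[0.916, 0.4, 0.001], [0.4, -0.916, 0.0], [0.001, 0.0, -1.0]]
ft_force: [0.7, -0.0, 0.5]
grip_width: 0.095
finger_force: 0.0
```

>>> {"api": "carry_out", "payload": {
  "motion": [
    [[-0.001, 0, -0.0025], [0, 0, 0]],
    [[0, 0, 0], [0, 0, 0]]
  ]
}}

```text
t: 11.42
tool_pos: [0.6471, 0.0684, 0.0028]
eef_rot: [[0.916, 0.4, 0.0], [0.4, -0.916, -0.0], [0.0, 0.0, -1.0]]
ft_force: [-0.4, 0.6, -0.3]
grip_width: 0.0948
finger_force: 0.0
```

>>> {"api": "carry_out", "payload": {
  "motion": [
    [[0, 0, 0], [0, 0, 0]],
    [[0, 0, 0], [0, 0, 0]],
    [[0, 0, 0], [0, 0, 0]],
    [[0, 0, 0], [0, 0, 0]],
    [[0, 0, 0], [0, 0, 0]],
    [[0, 0, 0], [0, 0, 0]]
  ],
  "claw": 0.5
}}

```text
t: 12.18
tool_pos: [0.6472, 0.0683, 0.0027]
eef_rot: [[0.916, 0.4, 0.0], [0.4, -0.916, 0.0], [0.0, -0.0, -1.0]]
ft_force: [0.3, 0.2, 0.7]
grip_width: 0.063
finger_force: 30.0
```

>>> {"api": "carry_out", "payload": {
  "motion": [
    [[0, 0, 0.01], [0, 0, 0]],
    [[0, 0, 0.03], [0, 0, 0]],
    [[0, 0, 0.04], [0, 0, 0]],
    [[-0.01, -0.02, 0.01], [0, 0, 0]],
    [[-0.018, -0.038, 0], [0, 0, 0]],
    [[-0.018, -0.038, 0], [0, 0, 0]],
    [[-0.018, -0.038, 0], [0, 0, 0]],
    [[-0.018, -0.038, 0], [0, 0, 0]],
    [[-0.018, -0.038, 0], [0, 0, 0]],
    [[-0.018, -0.038, 0], [0, 0, 0]],
    [[-0.018, -0.038, 0], [0, 0, 0]],
    [[-0.018, -0.038, 0], [0, 0, 0]],
    [[-0.015, -0.038, -0.01], [0, 0, 0]],
    [[-0.01, -0.02, -0.02], [0, 0, 0]],
    [[0, 0, -0.02], [0, 0, 0]],
    [[0, 0, 0], [0, 0, 0]],
    [[0, 0, 0], [0, 0, 0]]
  ]
}}

```text
t: 14.3
tool_pos: [0.4683, -0.313, 0.0427]
eef_rot: [[0.916, 0.401, -0.0], [0.401, -0.916, 0.0], [0.0, -0.0, -1.0]]
ft_force: [0.9, -0.3, -1.2]
grip_width: 0.0627
finger_force: 30.0
```

>>> {"api": "carry_out", "payload": {
  "motion": [
    [[0.0005, -0.002, -0.015], [0, 0, 0]],
    [[0, 0, -0.01], [0, 0, 0]],
    [[0, 0, -0.004], [0, 0, 0]],
    [[0, 0, -0.002], [0, 0, 0]],
    [[0, 0, -0.001], [0, 0, 0]],
    [[0, 0, 0], [0, 0, 0]],
    [[0, 0, 0], [0, 0, 0]]
  ]
}}

```text
t: 15.18
tool_pos: [0.4688, -0.3158, 0.011]
eef_rot: [[0.916, 0.4, 0.0], [0.4, -0.916, -0.0], [0.0, 0.0, -1.0]]
ft_force: [0.2, -0.2, -1.4]
grip_width: 0.0623
finger_force: 30.0
```

>>> {"api": "carry_out", "payload": {
  "motion": [
    [[0, 0, -0.0005], [0, 0, 0]],
    [[0, 0, 0], [0, 0, 0]]
  ]
}}

```text
t: 15.42
tool_pos: [0.4688, -0.3158, 0.0106]
eef_rot: [[0.916, 0.4, 0.0], [0.4, -0.916, -0.0], [0.0, 0.0, -1.0]]
ft_force: [-1.0, 0.7, 1.9]
grip_width: 0.0625
finger_force: 30.0
```

>>> {"api": "carry_out", "payload": {
  "motion": [
    [[0, 0, 0], [0, 0, 0]],
    [[0, 0, 0], [0, 0, 0]],
    [[0, 0, 0], [0, 0, 0]],
    [[0, 0, 0], [0, 0, 0]],
    [[0, 0, 0.01], [0, 0, 0]],
    [[0, 0, 0.03], [0, 0, 0]],
    [[0, 0, 0.04], [0, 0, 0]],
    [[0, 0, 0.03], [0, 0, 0]],
    [[0, 0, 0], [0, 0, 0]]
  ],
  "claw": 0.85
}}

```text
t: 16.55
tool_pos: [0.4706, -0.3172, 0.1243]
eef_rot: [[0.916, 0.4, 0.006], [0.4, -0.916, -0.005], [0.003, 0.007, -1.0]]
ft_force: [0.4, -0.5, -1.4]
grip_width: 0.081
finger_force: 0.0
```

>>> {"api": "carry_out", "payload": {
  "motion": [
    [[0.004, 0.015, 0], [0, 0, 0]],
    [[0.01, 0.035, 0], [0, 0, 0]],
    [[0.011, 0.045, 0], [0, 0, 0]],
    [[0.011, 0.045, 0], [0, 0, 0]],
    [[0.011, 0.045, 0], [0, 0, 0]],
    [[0.011, 0.045, 0], [0, 0, 0]],
    [[0.011, 0.045, 0], [0, 0, 0]],
    [[0.011, 0.045, 0], [0, 0, 0]],
    [[0.011, 0.045, 0], [0, 0, 0]],
    [[0.011, 0.045, 0], [0, 0, 0]],
    [[0.011, 0.045, 0], [0, 0, 0]],
    [[0.011, 0.045, 0], [0, 0, 0]],
    [[0.011, 0.045, 0], [0, 0, 0]],
    [[0.011, 0.045, 0], [0, 0, 0]],
    [[0.006, 0.03, -0.01], [0, 0, 0]],
    [[0.003, 0.01, -0.01], [0, 0, 0]],
    [[0, 0, 0], [0, 0, 0]],
    [[0, 0, 0], [0, 0, 0]]
  ],
  "claw": 1
}}

```text
t: 18.8
tool_pos: [0.6232, 0.3132, 0.0996]
eef_rot: [[0.917, 0.399, -0.001], [0.399, -0.917, -0.001], [-0.001, 0.0, -1.0]]
ft_force: [-0.1, 0.1, 0.8]
grip_width: 0.0953
finger_force: 0.0
```

Run:
```python
from h import *
pose()
im=get_image('top');cv2.imwrite('pics/top2.png',im[:,:,::-1]);M=masks(im)
hsv=cv2.cvtColor(im,cv2.COLOR_RGB2HSV)
Y=((hsv[:,:,0]>18)&(hsv[:,:,0]<36)&(hsv[:,:,1]>100)).astype(np.uint8)*255
print('nut',hull_c(toworld('top',blobs(Y,(335,205,392,258))[0],.021)))
print('ring+band',[hull_c(toworld('top',b,.0115)) for b in blobs(M['grey'],(400,205,448,252))[:2]])
cv2.imwrite('pics/top2c.png',cv2.resize(im[130:270,320:465,::-1],None,fx=4,fy=4))
```

```text
t 18.8 tcp [623.2 313.2  99.6] psi -66.46 tilt [-0.0012 -0.0007] w 0.0953 ff 0.0 F [-0.1  0.1  0.8] j [22. 18. 93. -0. 69. 89.]
nut (array([ 467.7, -186.2]), [65.7, 61.4], 83.5, array([ 467.9, -185.8]))
ring+band [(array([ 470.2, -315.8]), [65.4, 63.8], 88.9, array([ 470. , -315.9]))]
```

View pics/top2c.png

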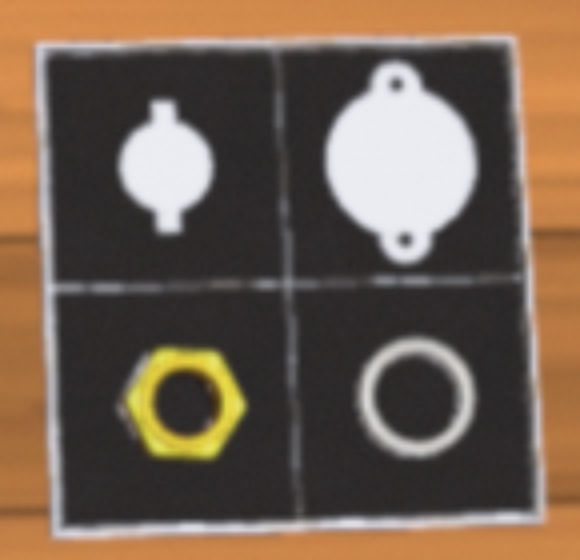

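The nut and ring sit on their tiles, about 3 mm and 1 mm off centre. Next is the bonnet.

>>> {"api": "carry_out", "payload": {
  "motion": [
    [[0.0008, 0.0018, -0.015], [0, 0, 0]],
    [[0, 0, -0.02], [0, 0, 0]],
    [[0, 0, -0.016], [0, 0, 0]],
    [[0, 0, -0.008], [0, 0, 0]],
    [[0, 0, 0], [0, 0, 0]],
    [[0, 0, 0], [0, 0, 0]]
  ]
}}

```text
t: 19.6
tool_pos: [0.6249, 0.3164, 0.0418]
eef_rot: [[0.916, 0.4, 0.001], [0.4, -0.916, 0.0], [0.001, 0.0, -1.0]]
ft_force: [-0.1, -0.3, 1.4]
grip_width: 0.095
finger_force: 0.0
```

>>> {"api": "carry_out", "payload": {
  "motion": [
    [[0, 0, 0], [0, 0, 0]],
    [[0, 0, 0], [0, 0, 0]],
    [[0, 0, 0], [0, 0, 0]],
    [[0, 0, 0], [0, 0, 0]],
    [[0, 0, 0], [0, 0, 0]],
    [[0, 0, 0], [0, 0, 0]],
    [[0, 0, 0], [0, 0, 0]]
  ],
  "claw": 0.2
}}

```text
t: 20.48
tool_pos: [0.6246, 0.3157, 0.0411]
eef_rot: [[0.916, 0.4, 0.0], [0.4, -0.916, -0.001], [-0.0, 0.001, -1.0]]
ft_force: [0.2, -1.8, 0.2]
grip_width: 0.0392
finger_force: 30.0
```

>>> {"api": "carry_out", "payload": {
  "motion": [
    [[0, 0, 0.01], [0, 0, 0]],
    [[0, 0, 0.02], [0, 0, 0]],
    [[0, 0, 0.03], [0, 0, 0]],
    [[-0.001, -0.015, 0.01], [0, 0, 3]],
    [[-0.001, -0.03, 0], [0, 0, 3]],
    [[-0.002, -0.045, 0], [0, 0, 3]],
    [[-0.002, -0.045, 0], [0, 0, 3]],
    [[-0.002, -0.045, 0], [0, 0, 3]],
    [[-0.002, -0.045, 0], [0, 0, 3]],
    [[-0.002, -0.045, 0], [0, 0, 3]],
    [[-0.002, -0.045, 0], [0, 0, 3]],
    [[-0.002, -0.045, 0], [0, 0, 3]],
    [[-0.002, -0.045, 0], [0, 0, 3]],
    [[-0.002, -0.045, 0], [0, 0, 3]],
    [[-0.002, -0.045, 0], [0, 0, 3]],
    [[-0.002, -0.045, 0], [0, 0, 3]],
    [[0, -0.045, 0], [0, 0, 3]],
    [[0, -0.03, 0], [0, 0, 0]],
    [[0, -0.012, 0], [0, 0, 0]],
    [[0, 0, 0], [0, 0, 0]]
  ]
}}

```text
t: 22.98
tool_pos: [0.6004, -0.3108, 0.1115]
eef_rot: [[0.414, 0.91, 0.0], [0.91, -0.414, 0.001], [0.001, -0.0, -1.0]]
ft_force: [-0.5, 0.7, -5.9]
grip_width: 0.0391
finger_force: 30.0
```

>>> {"api": "carry_out", "payload": {
  "motion": [
    [[0, 0, 0], [0, 0, 0]]
  ]
}}

```text
t: 23.1
tool_pos: [0.6005, -0.3094, 0.1111]
eef_rot: [[0.412, 0.911, -0.0], [0.911, -0.412, 0.001], [0.001, -0.001, -1.0]]
ft_force: [-0.8, 0.7, -6.1]
grip_width: 0.0395
finger_force: 30.0
```

Run:
```python
from h import *
pose()
im=get_image('scene');cv2.imwrite('pics/sc3.png',im[:,:,::-1])
```

```text
t 23.1 tcp [ 600.5 -309.4  111.1] psi -24.35 tilt [-0.0004  0.001 ] w 0.0395 ff 29.99864437733777 F [-0.8  0.7 -6.1] j [-32.  15.  96.   0.  69.  -7.]
```

View pics/sc3.png

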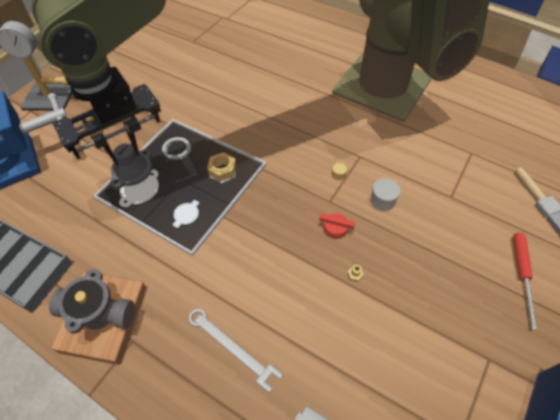

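The bonnet hangs over its outline at (133,180), with the near lug pointing the right way. Now I'll lower it.

>>> {"api": "carry_out", "payload": {
  "motion": [
    [[0, -0.0045, -0.015], [0, 0, 0]],
    [[0, 0, -0.02], [0, 0, 0]],
    [[0, 0, -0.012], [0, 0, 0]],
    [[0, 0, -0.007], [0, 0, 0]],
    [[0, 0, -0.004], [0, 0, 0]],
    [[0, 0, -0.002], [0, 0, 0]],
    [[0, 0, 0], [0, 0, 0]],
    [[0, 0, 0], [0, 0, 0]]
  ]
}}

```text
t: 24.15
tool_pos: [0.6008, -0.3156, 0.0518]
eef_rot: [[0.413, 0.911, 0.001], [0.911, -0.413, -0.001], [-0.0, 0.001, -1.0]]
ft_force: [0.1, -0.6, -6.0]
grip_width: 0.0391
finger_force: 30.0
```

>>> {"api": "carry_out", "payload": {
  "motion": [
    [[0, 0.001, -0.001], [0, 0, 0]],
    [[0, 0, -0.001], [0, 0, 0]],
    [[0, 0, 0], [0, 0, 0]]
  ]
}}

```text
t: 24.52
tool_pos: [0.6005, -0.3143, 0.0492]
eef_rot: [[0.413, 0.911, 0.0], [0.911, -0.413, -0.0], [0.0, 0.0, -1.0]]
ft_force: [0.3, 0.6, -6.7]
grip_width: 0.0391
finger_force: 30.0
```

>>> {"api": "carry_out", "payload": {
  "motion": [
    [[0, 0, -0.0005], [0, 0, 0]],
    [[0, 0, -0.0005], [0, 0, 0]],
    [[0, 0, 0], [0, 0, 0]]
  ]
}}

```text
t: 24.9
tool_pos: [0.6005, -0.3143, 0.0491]
eef_rot: [[0.413, 0.911, -0.0], [0.911, -0.413, 0.0], [0.0, -0.0, -1.0]]
ft_force: [-3.5, 2.9, 1.7]
grip_width: 0.0392
finger_force: 30.0
```

Contact is made, so I'll release and rise.

>>> {"api": "carry_out", "payload": {
  "motion": [
    [[0, 0, 0], [0, 0, 0]],
    [[0, 0, 0], [0, 0, 0]],
    [[0, 0, 0], [0, 0, 0]],
    [[0, 0, 0], [0, 0, 0]],
    [[0, 0, 0.01], [0, 0, 0]],
    [[0, 0, 0.03], [0, 0, 0]],
    [[0, 0, 0.03], [0, 0, 0]],
    [[0, 0, 0], [0, 0, 0]]
  ],
  "claw": 0.75
}}

```text
t: 25.9
tool_pos: [0.6026, -0.3157, 0.1225]
eef_rot: [[0.413, 0.911, 0.006], [0.911, -0.413, -0.004], [-0.001, 0.007, -1.0]]
ft_force: [0.6, -1.2, -0.2]
grip_width: 0.0714
finger_force: 0.0
```

>>> {"api": "carry_out", "payload": {
  "motion": [
    [[-0.005, 0.014, 0], [0, 0, 3.4]],
    [[-0.01, 0.03, 0], [0, 0, 3.4]],
    [[-0.014, 0.042, 0], [0, 0, 3.4]],
    [[-0.014, 0.042, 0], [0, 0, 3.4]],
    [[-0.014, 0.042, 0], [0, 0, 3.4]],
    [[-0.014, 0.042, 0], [0, 0, 3.4]],
    [[-0.014, 0.042, 0], [0, 0, 3.4]],
    [[-0.014, 0.042, 0], [0, 0, 3.4]],
    [[-0.014, 0.042, 0], [0, 0, 3.4]],
    [[-0.014, 0.042, -0.01], [0, 0, 3.4]],
    [[-0.008, 0.025, -0.015], [0, 0, 3.4]],
    [[-0.004, 0.009, -0.015], [0, 0, 0]],
    [[0, 0, 0], [0, 0, 0]],
    [[0, 0, 0], [0, 0, 0]]
  ],
  "claw": 0.6
}}

```text
t: 27.65
tool_pos: [0.4619, 0.0989, 0.0783]
eef_rot: [[-0.224, 0.975, 0.0], [0.975, 0.224, -0.0], [-0.0, 0.0, -1.0]]
ft_force: [-0.7, -0.4, 0.7]
grip_width: 0.0566
finger_force: 0.0
```

Run:
```python
from h import *
pose()
im=get_image('scene')
cv2.imwrite('pics/sc4.png',cv2.resize(im[100:300,90:420,::-1],None,fx=2.4,fy=2.4,interpolation=cv2.INTER_CUBIC))
```

```text
t 27.65 tcp [461.9  98.9  78.3] psi 12.91 tilt [ 0.0002 -0.0003] w 0.0566 ff 0.0 F [-0.7 -0.4  0.7] j [  6.  -9. 124.  -0.  65.  -7.]
```

View pics/sc4.png

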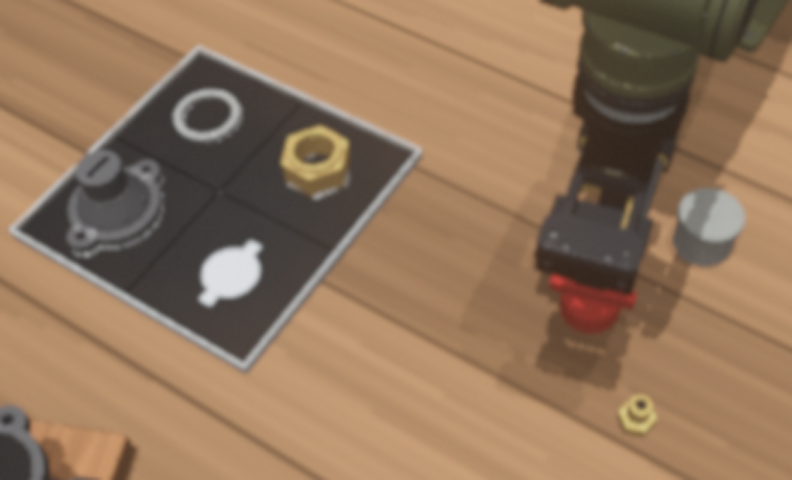

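The bonnet (about (115,205) in the crop) is upright on its outline with the lugs aligned. The gripper is over the cap at (590,300). Descend.

>>> {"api": "carry_out", "payload": {
  "motion": [
    [[0, 0.0007, -0.015], [0, 0, 0]],
    [[0, 0, -0.02], [0, 0, 0]],
    [[0, 0, -0.012], [0, 0, 0]],
    [[0, 0, -0.006], [0, 0, 0]],
    [[0, 0, 0], [0, 0, 0]],
    [[0, 0, 0], [0, 0, 0]]
  ]
}}

```text
t: 28.45
tool_pos: [0.462, 0.1004, 0.0257]
eef_rot: [[-0.225, 0.974, 0.001], [0.974, 0.225, 0.0], [-0.0, 0.001, -1.0]]
ft_force: [-0.1, -0.5, 0.0]
grip_width: 0.0573
finger_force: 0.0
```

>>> {"api": "carry_out", "payload": {
  "motion": [
    [[0, 0, -0.0005], [0, 0, 0]],
    [[0, 0, 0], [0, 0, 0]],
    [[0, 0, 0], [0, 0, 0]],
    [[0, 0, 0], [0, 0, 0]],
    [[0, 0, 0], [0, 0, 0]],
    [[0, 0, 0], [0, 0, 0]],
    [[0, 0, 0], [0, 0, 0]]
  ],
  "claw": 0
}}

```text
t: 29.32
tool_pos: [0.4615, 0.1004, 0.0247]
eef_rot: [[-0.225, 0.974, 0.0], [0.974, 0.225, 0.0], [-0.0, 0.0, -1.0]]
ft_force: [0.9, 0.7, -0.1]
grip_width: 0.0117
finger_force: 30.0
```

>>> {"api": "carry_out", "payload": {
  "motion": [
    [[0, 0, 0.01], [0, 0, 0]],
    [[0, 0, 0.03], [0, 0, 0]],
    [[0, 0, 0.04], [0, 0, 0]],
    [[0.006, -0.012, 0.01], [0, 0, 5]],
    [[0.012, -0.025, 0], [0, 0, 6]],
    [[0.015, -0.03, 0], [0, 0, 7]],
    [[0.015, -0.03, 0], [0, 0, 7]],
    [[0.015, -0.03, 0], [0, 0, 7]],
    [[0.015, -0.03, 0], [0, 0, 7]],
    [[0.015, -0.03, 0], [0, 0, 7]],
    [[0.015, -0.03, 0], [0, 0, 7]],
    [[0.015, -0.03, 0], [0, 0, 7]],
    [[0.012, -0.025, 0], [0, 0, 7]],
    [[0.003, -0.01, 0], [0, 0, 6]],
    [[0, 0, 0], [0, 0, 4.5]],
    [[0, 0, 0], [0, 0, 0]],
    [[0, 0, 0], [0, 0, 0]]
  ]
}}

```text
t: 31.45
tool_pos: [0.5994, -0.1815, 0.1149]
eef_rot: [[-1.0, -0.008, 0.0], [-0.008, 1.0, -0.0], [-0.0, -0.0, -1.0]]
ft_force: [0.5, -0.0, 0.3]
grip_width: 0.0115
finger_force: 30.0
```

>>> {"api": "carry_out", "payload": {
  "motion": [
    [[0, 0, -0.02], [0, 0, 0]],
    [[0, 0, -0.025], [0, 0, 0]],
    [[0, 0, -0.018], [0, 0, 0]],
    [[0, 0, -0.01], [0, 0, 0]],
    [[0, 0, -0.005], [0, 0, 0]],
    [[0, 0, -0.002], [0, 0, 0]],
    [[0, 0, -0.001], [0, 0, 0]],
    [[0, 0, 0], [0, 0, 0]],
    [[0, 0, 0], [0, 0, 0]]
  ]
}}

```text
t: 32.58
tool_pos: [0.5997, -0.1818, 0.0342]
eef_rot: [[-1.0, -0.009, 0.001], [-0.009, 1.0, -0.0], [-0.001, -0.0, -1.0]]
ft_force: [-0.2, 0.1, -0.7]
grip_width: 0.0119
finger_force: 30.0
```

>>> {"api": "carry_out", "payload": {
  "motion": [
    [[0, 0, -0.001], [0, 0, 0]],
    [[0, 0, -0.0005], [0, 0, 0]],
    [[0, 0, 0], [0, 0, 0]],
    [[0, 0, 0], [0, 0, 0]]
  ]
}}

```text
t: 33.08
tool_pos: [0.5996, -0.1818, 0.0327]
eef_rot: [[-1.0, -0.009, 0.0], [-0.009, 1.0, -0.0], [-0.0, -0.0, -1.0]]
ft_force: [-2.0, 0.6, 4.8]
grip_width: 0.0116
finger_force: 30.0
```

>>> {"api": "carry_out", "payload": {
  "motion": [
    [[0, 0, 0], [0, 0, 0]],
    [[0, 0, 0], [0, 0, 0]],
    [[0, 0, 0], [0, 0, 0]],
    [[0, 0, 0.01], [0, 0, 0]],
    [[0, 0, 0.03], [0, 0, 0]],
    [[0, 0, 0.04], [0, 0, 0]],
    [[0, 0.03, 0.04], [0, 0, 0]],
    [[0, 0.04, 0.02], [0, 0, 0]],
    [[0, 0.05, 0], [0, 0, 0]],
    [[0, 0.05, 0], [0, 0, 0]],
    [[0, 0.05, 0], [0, 0, 0]],
    [[0, 0.05, 0], [0, 0, 0]],
    [[0, 0.03, 0], [0, 0, 0]],
    [[0, 0.01, 0], [0, 0, 0]],
    [[0, 0, 0], [0, 0, 0]]
  ],
  "claw": 0.45
}}

```text
t: 34.95
tool_pos: [0.5995, 0.1283, 0.1725]
eef_rot: [[-1.0, -0.009, 0.0], [-0.009, 1.0, -0.0], [-0.0, -0.0, -1.0]]
ft_force: [-0.1, -0.6, 1.0]
grip_width: 0.0425
finger_force: 0.0
```

Run:
```python
from h import *
pose()
for n in('top','scene'):
    im=get_image(n);M=masks(im);hsv=cv2.cvtColor(im,cv2.COLOR_RGB2HSV);H,S,V=[hsv[:,:,i].astype(int) for i in range(3)]
    if n=='top':
        print('cap',hull_c(toworld(n,blobs(M['red'],(335,145,392,200))[0],.028)),axis(toworld(n,blobs(M['red'],(335,145,392,200))[0],.028)))
        c=im[130:270,320:465]
        cv2.imwrite('pics/top5.png',cv2.resize(c[:,:,::-1],None,fx=4,fy=4,interpolation=cv2.INTER_CUBIC))
    else: cv2.imwrite('pics/sc5.png',cv2.resize(im[110:260,85:275,::-1],None,fx=4,fy=4,interpolation=cv2.INTER_CUBIC))
```

```text
t 34.95 tcp [599.5 128.3 172.5] psi 90.53 tilt [ 0.0004 -0.0004] w 0.0425 ff 0.0 F [-0.1 -0.6  1. ] j [  7.   4. 102.  -0.  74. -83.]
cap (array([ 603.1, -181.6]), [52.4, 64.7], 56.4, array([ 604. , -180.7])) -4.2
```

View pics/top5.png

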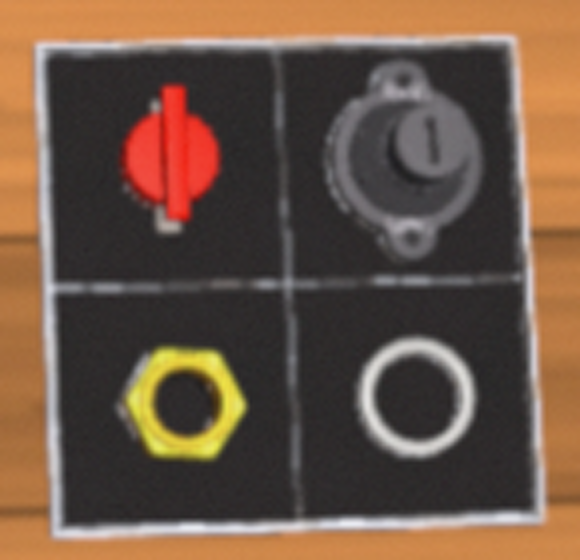

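View pics/sc5.png

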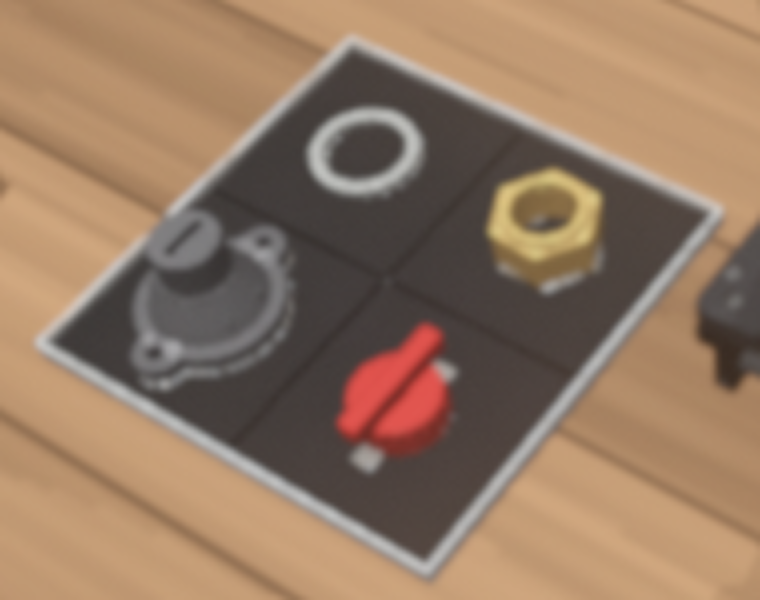

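The cap and bonnet both sit level on their outlines, at (172,155) and (405,160) in the top crop. The apparent shift is parallax: the cap measures about 2 mm off centre. Handing in.

```bash
python3 -c "
from bench import *
print(close_job())"
```

```text
the job is handed in; nothing more can be done
None
```

I set the bonnet, nut, ring and cap down flat on their own tiles and handed the job in at about 35 s, without moving the arm near the orifice or tin; the last pictures put the parts within about 4 mm of centre, but the hand-in returned no verdict.

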